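# Hitch the magnifier head onto its ball stud and latch it

## Task

Fit the bench magnifier to its inspection stand: lower the socket of the magnifier head over the leaning ball stud until it sits flush on the round collar, with the lens out over the white specimen stage and the latch lever still up, and then press the latch lever fully down so that the ball is locked in. The lever is held by a lock bar that sticks out of one side of the head: push the bar in flush before you press the lever. Do not knock over the two vials.

Things in the scene. Friction and masses are not known exactly. Their poses are not given: they have to be found in the camera images.
- socket_grip (a point): Loose magnifier head (0.47 kg, metal hitch socket with lens and lever), lying on the table. Point: centre of its black upright grip, 36x16x44 mm (x,y,z), pinched across the 16 mm (y). The socket's solid top, 52 mm across, is 24 mm below this point: keep fingertips above it; its rim (underside) is 82 mm below. Head axes: z up the socket, x to the lens, y left.
- socket_mouth (a point): Centre of the rim of the head's socket, at its underside; head axes. Round cup open below, 35 mm inside, 51.5 mm deep, rim flange 66 mm wide. Home when this point is on stud's origin with z axes agreeing. On the -x side two cheeks carry lever and lock bar: outer faces at y = -19 and +19, x -66 to -20, z 30 to 60 mm from this point.
- lens_centre (a point): Centre of the lens, in a black ring 77 mm across and 10 mm thick, on a steel arm fixed to the socket: 112 mm along the head's +x from socket_mouth, 5 mm above the rim plane; head axes. On the table ring and rim both rest flat.
- lever_pad (a point): Centre of the top of the black thumb pad, 16x20 mm, at the lever's end. In head axes from socket_mouth: fully up at x -61, z 88 mm; fully down at x -82, z 60.5 mm; y 0. Press it towards -z of the head; nothing sits under it. Its own axes turn with the lever (head axes when fully up).
- latch_lever (a joint): Latch lever, rad: 0 up (open), 0.70 fully down (latched). Pivot along the head's y at x -34, z 46 mm from socket_mouth. Friction 0.05 N m, about 1 N at the pad; stays where left. Coming down it slides a fork in under the ball; lever down first would bar the ball from the socket. Blocked at about 0.4 while the lock bar is out.
- lock_bar (a joint): Lock bar, m: 0 out (lever locked), 0.016 fully in and flush with both cheeks; lever free from 0.012 on. Steel bar 11x16 mm (x,z) through the cheeks, 38 mm long, sliding along the head's -y; friction 0.8 N, stays where left.
- bar_end (a point): Centre of the end face of the lock bar, on the head's +y side, standing 16 mm out of the cheek when locked; head axes. At x -56, y 35 less the joint value, z 46 mm from socket_mouth. Push along the head's -y, or pinch it in against the opposite cheek. A thin fork plate juts out below it (up to z 30 mm): keep fingertips above that.
- stud: Fixed ball stud on a pillar. Origin: centre of the upper face of its 68 mm collar, about 0.10 m up. z along the stud, leaning 26 deg from vertical towards the robot; x over the white stage, away from the robot, rising 26 deg. Foot 33 mm wide, 8 high; neck 16 mm; ball 32 mm, centre 34 mm up z. The stand's foot plate reaches 50 mm before, 125 behind, 46 beside the pillar.
- vial_dark: Bystander: capped vial with black cap, 31 mm across, 62 mm tall, standing loose; origin at the centre of its underside, z up.
- vial_white: Bystander: capped vial with white cap, 26 mm across, 52 mm tall, standing loose; origin at the centre of its underside, z up.

How it is judged:
By the outcome, as a careful person would: the job done as asked, in the order asked, and still so for the second after the job is handed in, with the robot touching nothing.
It also fails if it takes over 53 s, if anything falls off the work surface, if the arm or the gripper's body presses on something with over 40 N, if the wrist force passes 120 N, or if a joint passes its speed limit or range.

## Robot

A 6-joint arm with a two-finger parallel gripper is mounted at the origin on the work surface; the furniture and walls round the work are solid. World frame = base frame: x ahead of the robot, y to its left, z up, the work surface at z = 0. Lengths are in m, angles in rad, forces in N, time in s.
With the tool pointing down it reaches from about 0.35 to 0.975 m from the base axis. Payload 4.9 kg.
Tool frame: the origin (TCP) lies midway between the tips of the shut fingers; the grasp point (between the pads) lies 19 mm behind it; z points along the fingers, y is the line along which they close (so a half turn about z gives the same grasp; the last joint's range is limited). The gripper opens to 85 mm and grips with 20 to 120 N. Pads are 22 mm wide; open, the fingers measure 114 mm over their backs; the gripper's body (76 mm by 85 mm) begins 54 mm behind the grasp point. The pads swing forward as they close: fully open they stand 13 mm farther back than shut.
Start: joints at [1.134, 0.053, 1.613, -0, 1.476, -0.119], TCP at [0.195, 0.594, 0.231] pointing down, gripper open.
Joint ranges: [-3.01, 3.01], [-1.01, 2.22], [0.06, 2.58], [-1.02, 4.17], [0.09, 2.62], [-3.14, 3.14]. Speed limits (rad/s): [2.57, 2.57, 3.14, 3.14, 3.14, 3.14].

## Interface

Orientations are given as a rotation vector (axis times angle).
In Python, from rig import monitor, viewer, robot gives the robot as it stands.
- The arm moves only by the shell command python3 -m crank 'ROWS' [OPENING]. ROWS is JSON, a list of rows, each an object of numbers: "tx", "ty", "tz": the shift along the tool's x, y, z in mm; "yaw": the turn about the tool's z in degrees. A call has 1 to 10 rows; each row is the pose to reach, as a shift and turn from the pose commanded when the call began, along the tool's axes at that moment; what a row does not reach only later rows make up. A row lasts 1/10 s, in which the tool goes at most 50 mm and 8.59 degrees, less where a joint would pass 70% of its speed; a pose out of reach is approached as far as the arm can. A call with a gripper value outside its range is refused whole. OPENING is the finger opening in mm, from 0 to 85.4, set as the call begins (- or left out, the last holds). The fingers move at their own pace and stop on an object; the grip force is fixed at half the most. Time passes only in rows, so rows that repeat a pose let the fingers close. It gives the time, the measured TCP pose, the force, the opening and the grip force at its end, in the units of the state.
- monitor.state(): the state, without advancing time (a new reading comes with each control period).
- viewer.grab_frame(name): name is "scene" or "top" or "wrist"; returns the picture (400x640x3 uint8, blue, green, red); there is no depth.
- viewer.calibration(name): a dict with "K" (3x3 intrinsics, pixels), "R" (3x3) and "t" (3): a world point X has camera coordinates R X + t; the wrist camera has in their place "T_tool_cam" (4x4, takes a point from camera to tool coordinates, whose origin is the TCP and whose axes are the flange's). Camera axes: x right, y down, z forward; pixel columns grow to the right and rows downward; lengths in m; the calibration is good to about 2 mm. A picture is of the moment at which its call begins: read the wrist's pose just before it. calibration takes no time and is no camera call.
- robot.hand_in(): hands the job in; it is judged then, once.
The state is a dict: "clock": time; "qpos": joint angles; "joint_velocities": joint speeds; "tau": joint torques, N m; "position": TCP position; "tcp_rot": TCP orientation; "force": force on the tool from outside, world axes, zero at the start; "torque": the same for the moment, N m; "width": finger opening in m; "grip_force": force on a finger pad.
Only numpy, scipy, OpenCV 4.12 (cv2) and the standard library are available. Lean on these libraries where they do the work, as an engineer would, in place of code of your own. Each camera call takes 0.05 s, during which the arm holds its last target. There are 200 camera calls.

## Working session

There is one attempt and no reset: what is moved stays moved. The work goes in short steps, Python scripts to look and compute and a shell command to move; the robot and the scene stay as the last step left them, time stands still between calls to the robot, and variables do not carry over. Pictures are saved under pics/ and viewed, at most 10 in all, crops included, and the job is handed in when it is done.

```bash
ls; mkdir -p pics; python3 - <<'E'
from rig import monitor, viewer, robot
import cv2,numpy as np
np.set_printoptions(precision=4,suppress=True)
s=monitor.state();print(s)
for n in("scene","top"):
    f=viewer.grab_frame(n);cv2.imwrite(f"pics/{n}0.png",f);c=viewer.calibration(n);print(n,c)
print(viewer.calibration("wrist"))
E
```

```text
pics
{'clock': 0.0, 'qpos': array([ 1.134 ,  0.0534,  1.6143,  0.    ,  1.476 , -0.119 ]), 'joint_velocities': array([-0.0011, -0.0023,  0.    , -0.0018, -0.0003, -0.0005]), 'tau': array([ -0.0012, -39.3687, -37.0176,  -0.0002,   0.0069,   0.    ]), 'position': array([0.195 , 0.5931, 0.2301]), 'tcp_rot': array([-0.4969, -3.1015,  0.0031]), 'force': array([0.5531, 0.042 , 0.9195]), 'torque': array([ 0.0372,  0.0076, -0.0014]), 'grip_force': 0.0, 'width': 0.08529569746278261}
scene {'K': array([[448.8563,   0.    , 316.4002],
       [  0.    , 448.8563, 196.1702],
       [  0.    ,   0.    ,   1.    ]]), 'R': array([[ 0.7359, -0.6769, -0.0172],
       [-0.4512, -0.4712, -0.7579],
       [ 0.5049,  0.5655, -0.6522]]), 't': array([-0.4805,  0.2028,  0.7606])}
top {'K': array([[508.8097,   0.    , 321.7132],
       [  0.    , 508.8097, 201.7874],
       [  0.    ,   0.    ,   1.    ]]), 'R': array([[-0.0001, -1.    ,  0.0045],
       [-0.9972, -0.0002, -0.0745],
       [ 0.0745, -0.0045, -0.9972]]), 't': array([-0.163 ,  0.5255,  0.9623])}
{'K': array([[349.8835,   0.    , 320.7934],
       [  0.    , 349.8835, 195.4798],
       [  0.    ,   0.    ,   1.    ]]), 'T_tool_cam': array([[-0.0004, -0.9651, -0.2617,  0.0651],
       [ 1.    , -0.0002, -0.0007, -0.0002],
       [ 0.0006, -0.2617,  0.9651, -0.1426],
       [ 0.    ,  0.    ,  0.    ,  1.    ]])}
```

View pics/scene0.png

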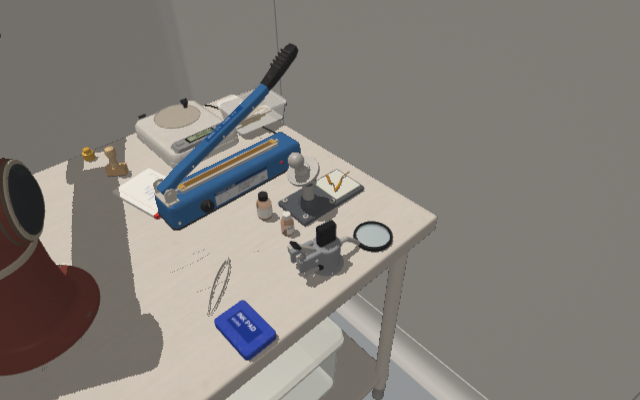

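View pics/top0.png

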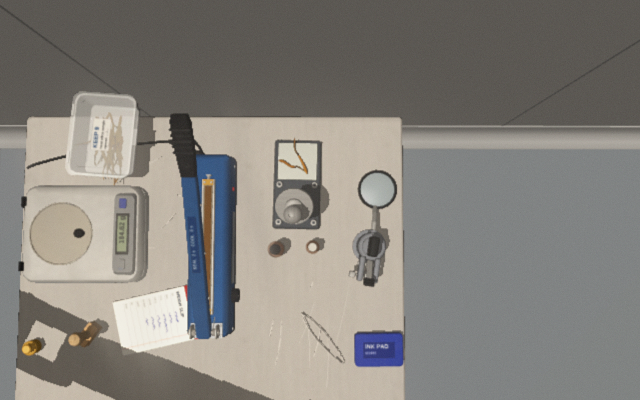

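The head lies at about (370,245) in the top view, with its lens at (377,189). The stud ball is at (293,213), the vials at (277,248) and (313,246), and the blue press with its tall handle is at 180-237. Next come enlarged crops.

```bash
cat > h.py <<'E'
from rig import monitor, viewer, robot
import cv2,numpy as np
from scipy.spatial.transform import Rotation as Ro
np.set_printoptions(precision=4,suppress=True)
def ray(n,uv,tool=None):
    c=viewer.calibration(n);d=np.linalg.solve(c["K"],[*uv,1.])
    if n=="wrist":
        p,r=tool;T=c["T_tool_cam"];M=Ro.from_rotvec(r).as_matrix()
        return M@T[:3,3]+p, M@T[:3,:3]@d
    return -c["R"].T@c["t"], c["R"].T@d
def plane(n,uv,z,tool=None):
    o,d=ray(n,uv,tool);return o+d*(z-o[2])/d[2]
def tri(*rs):
    A=0;b=0
    for o,d in rs:
        d=d/np.linalg.norm(d);P=np.eye(3)-np.outer(d,d);A=A+P;b=b+P@o
    return np.linalg.solve(A,b)
def proj(n,X,tool=None):
    c=viewer.calibration(n)
    if n=="wrist":
        p,r=tool;T=c["T_tool_cam"];M=Ro.from_rotvec(r).as_matrix()
        x=T[:3,:3].T@(M.T@(np.array(X)-p)-T[:3,3])
    else: x=c["R"]@X+c["t"]
    u=c["K"]@x;return u[:2]/u[2]
E
python3 - <<'E'
from h import *
t=cv2.imread("pics/top0.png");s=cv2.imread("pics/scene0.png")
a=cv2.resize(t[130:300,255:405],None,fx=3.5,fy=3.5,interpolation=cv2.INTER_CUBIC)
b=cv2.resize(s[130:290,250:400],None,fx=3.5*1,fy=3.5,interpolation=cv2.INTER_CUBIC)
a=a[:, :400*2]
H=max(a.shape[0],b.shape[0])
im=np.zeros((H,a.shape[1]+b.shape[1],3),np.uint8);im[:a.shape[0],:a.shape[1]]=a;im[:b.shape[0],a.shape[1]:]=b
k=800/im.shape[1];im=cv2.resize(im,None,fx=k,fy=k);print(im.shape,3.5*k);cv2.imwrite("pics/c1.png",im)
# dark blobs
for n,f in(("top",t),("scene",s)):
    m=(f.max(2)<45).astype(np.uint8)
    c,l,st,ce=cv2.connectedComponentsWithStats(m)
    for i in range(1,c):
        if st[i,4]>25 and st[i,0]>170 : print(n,st[i],ce[i])
print("handle",tri(ray("top",(180,118)),ray("scene",(290,50))))
print("press front-top",plane("top",(235,330),0.05),plane("top",(235,160),0.05))
E
```

```text
(453, 800, 3) 2.6666666666666665
top [174 114  22  43 121] [187.9256 129.0248]
top [193 158   4  17  28] [194.4643 165.5   ]
scene [267  47  31  43 311] [282.3087  67.7106]
scene [259 195   8   6  34] [262.8235 198.0882]
scene [201 200  14  14 107] [207.7009 207.0093]
scene [316 221  20  26 381] [325.5171 233.4173]
scene [354 222  38  29 187] [374.3904 239.5187]
scene [290 242  11   8  43] [294.9767 245.186 ]
handle [0.6292 0.0465 0.2646]
press front-top [ 0.2873 -0.0036  0.05  ] [0.6021 0.0003 0.05  ]
```

View pics/c1.png

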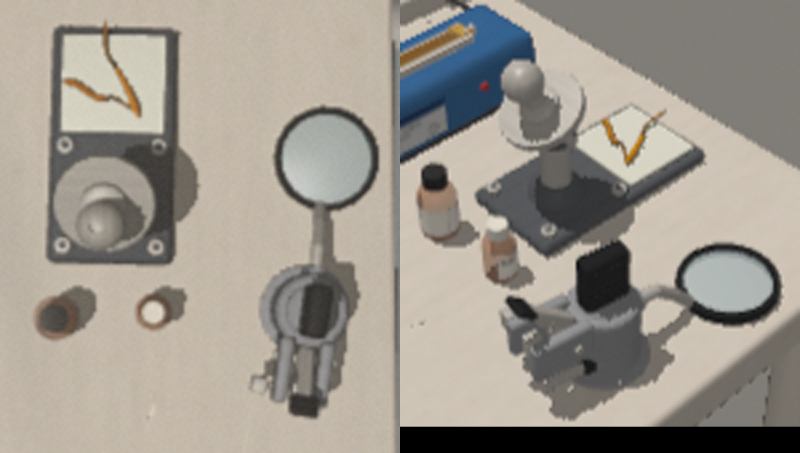

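The crop shows the ball at top-view pixel (292.5,213.6), the lens at (377,189), the grip top at (374,245.5), the pad at (369,282) and the bar out on the left. Now I'll compute positions.

```bash
python3 - <<'E'
from h import *
T=lambda x,y:(255+(x-0)/2.6667,130+y/2.6667)
S=lambda x,y:(250+(x-400)/2.6667,130+y/2.6667)
lens=plane("top",T(326,158),.007);rim=plane("top",T(306,307),.004);grip=plane("top",T(318,309),.104);pad=plane("top",T(304,405),.088)
print("lens",lens,"rim",rim,"grip",grip,"pad",pad)
for p in (rim,grip): d=lens-p;print("yaw",np.degrees(np.arctan2(d[1],d[0])),np.hypot(*d[:2]))
d=lens-pad;print("yaw pad",np.degrees(np.arctan2(d[1],d[0])),np.hypot(*d[:2]))
print("lens tri",tri(ray("top",T(326,158)),ray("scene",S(727,283))))
ball=tri(ray("top",T(100,223)),ray("scene",S(523,82)));print("ball",ball)
pl=[plane("top",T(*q),.01) for q in((53,28),(48,262),(178,30),(172,264))];print("plate",pl)
for a,b in((0,1),(2,3)): d=pl[a]-pl[b];print(np.degrees(np.arctan2(d[1],d[0])),np.hypot(*d[:2]))
print("vials",plane("top",T(58,316),.062),plane("top",T(154,311),.052))
print("collar",plane("top",T(105,200),.1))
q=monitor.state();M=Ro.from_rotvec(q["tcp_rot"]).as_matrix();print(M)
for n,X in(("grip",grip),("ball",ball)): print(n,M.T@(X-q["position"])*1e3)
E
```

```text
lens [ 0.5512 -0.2719  0.007 ] rim [ 0.442  -0.2567  0.004 ] grip [ 0.4417 -0.2547  0.104 ] pad [ 0.3778 -0.2466  0.088 ]
yaw -7.922370501574916 0.11023979477228991
yaw -8.913349044558503 0.11080039038994513
yaw pad -8.295074946748525 0.17519299077949532
lens tri [ 0.5518 -0.2725  0.0048]
ball [ 0.4977 -0.1132  0.1313]
plate [array([ 0.6471, -0.0709,  0.01  ]), array([ 0.4747, -0.0684,  0.01  ]), array([ 0.6457, -0.1631,  0.01  ]), array([ 0.4733, -0.1587,  0.01  ])]
-0.8221313223382638 0.17243285314209802
-1.4577756894452698 0.17250515880969602
vials [ 0.4364 -0.0803  0.062 ] [ 0.4397 -0.1462  0.052 ]
collar [ 0.5138 -0.1141  0.1   ]
[[-0.9499  0.3125 -0.0008]
 [ 0.3125  0.9499 -0.0017]
 [ 0.0002 -0.0019 -1.    ]]
grip [-499.3071 -728.1241  127.4214]
ball [-508.2614 -576.2143   99.8574]
```

```bash
python3 -m crank '[{"tx":-20,"ty":-30,"tz":-30},{"tx":-50,"ty":-60,"tz":-60},{"tx":-85,"ty":-95,"tz":-70},{"tx":-120,"ty":-130,"tz":-70,"yaw":-2},{"tx":-155,"ty":-165,"tz":-70,"yaw":-4},{"tx":-190,"ty":-200,"tz":-70,"yaw":-6},{"tx":-225,"ty":-235,"tz":-70,"yaw":-8},{"tx":-260,"ty":-270,"tz":-70,"yaw":-10},{"tx":-295,"ty":-305,"tz":-70,"yaw":-10},{"tx":-325,"ty":-345,"tz":-70,"yaw":-10}]' 85
python3 - <<'E'
from h import *
q=monitor.state();M=Ro.from_rotvec(q["tcp_rot"]).as_matrix();print(M, q["qpos"])
print(M.T@(np.array([.4417,-.2547,.20])-q["position"])*1e3)
E
```

```text
[[-0.9499  0.3125 -0.0008]
 [ 0.3125  0.9499 -0.0017]
 [ 0.0002 -0.0019 -1.    ]] [ 1.134   0.0533  1.6142  0.      1.476  -0.119 ]
[-499.2637 -728.294    31.4216]invalid input at $[0]: expected keys tx, ty, tz, yaw
```

```bash
python3 -m crank '[{"tx":-20,"ty":-30,"tz":-30,"yaw":0},{"tx":-50,"ty":-60,"tz":-60,"yaw":0},{"tx":-85,"ty":-95,"tz":-70,"yaw":0},{"tx":-120,"ty":-130,"tz":-70,"yaw":-2},{"tx":-155,"ty":-165,"tz":-70,"yaw":-4},{"tx":-190,"ty":-200,"tz":-70,"yaw":-6},{"tx":-225,"ty":-235,"tz":-70,"yaw":-8},{"tx":-260,"ty":-270,"tz":-70,"yaw":-10},{"tx":-295,"ty":-305,"tz":-70,"yaw":-10},{"tx":-325,"ty":-345,"tz":-70,"yaw":-10}]' 85
python3 - <<'E'
from h import *
q=monitor.state();M=Ro.from_rotvec(q["tcp_rot"]).as_matrix();print(M, q["qpos"])
print(M.T@(np.array([.4417,-.2547,.20])-q["position"])*1e3)
E
```

```text
clock: 1.1
position: [0.3966, 0.1625, 0.3008]
tcp_rot: [-0.224, -3.133, 0.0]
force: [1.3, -0.1, 0.5]
width: 0.085
grip_force: 0.0
[[-0.9898  0.1425 -0.0001]
 [ 0.1425  0.9898 -0.    ]
 [ 0.0001 -0.     -1.    ]] [ 0.2149 -0.4726  1.9482  0.      1.666  -1.2129]
[-104.1162 -406.5282  100.8362]
```

```bash
python3 -m crank '[{"tx":-10,"ty":-45,"tz":0,"yaw":0},{"tx":-20,"ty":-90,"tz":0,"yaw":0},{"tx":-32,"ty":-135,"tz":0,"yaw":0},{"tx":-44,"ty":-180,"tz":0,"yaw":0},{"tx":-56,"ty":-225,"tz":0,"yaw":0},{"tx":-68,"ty":-270,"tz":10,"yaw":0},{"tx":-80,"ty":-313,"tz":25,"yaw":0},{"tx":-92,"ty":-352,"tz":50,"yaw":0},{"tx":-100,"ty":-385,"tz":80,"yaw":0},{"tx":-104,"ty":-406,"tz":100,"yaw":0}]'
python3 -m crank '[{"tx":0,"ty":0,"tz":0,"yaw":0},{"tx":0,"ty":0,"tz":0,"yaw":0}]'
python3 - <<'E'
from h import *
q=monitor.state();f=viewer.grab_frame("wrist");cv2.imwrite("pics/w1.png",f)
np.save("w1.npy",np.r_[q["position"],q["tcp_rot"]]);print(q["position"],q["tcp_rot"])
for X in([.4417,-.2547,.104],[.5512,-.2719,.007]):print(proj("wrist",X,(q["position"],q["tcp_rot"])))
E
```

```text
clock: 2.1
position: [0.4401, -0.2539, 0.1985]
tcp_rot: [-0.228, -3.131, -0.002]
force: [-1.3, 0.5, 0.1]
width: 0.0849
grip_force: 0.0
clock: 2.3
position: [0.4408, -0.2519, 0.2008]
tcp_rot: [-0.226, -3.132, -0.002]
force: [-0.1, -0.3, 1.5]
width: 0.085
grip_force: 0.0
[ 0.4408 -0.2519  0.2008] [-0.2259 -3.1321 -0.0022]
[317.6748 197.828 ]
[317.4444 274.1867]
```

View pics/w1.png

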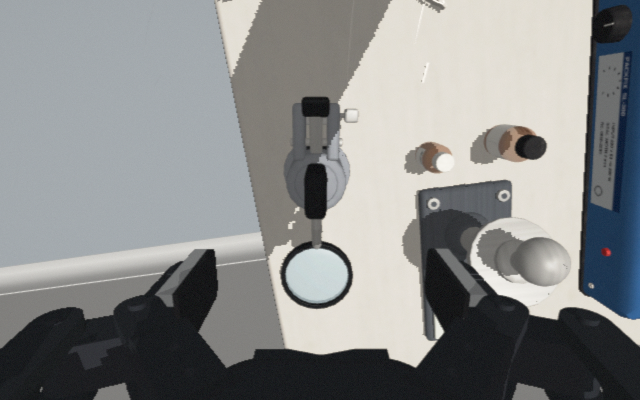

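The grip top centre is at about (316.5,198), in line with the lens (317,274) and the pad (316,107), so yaw is right. I'll go down and grasp.

```bash
python3 -m crank '[{"tx":-1,"ty":-3,"tz":30,"yaw":0},{"tx":-1,"ty":-3,"tz":65,"yaw":0},{"tx":-1,"ty":-3,"tz":100,"yaw":0},{"tx":-1,"ty":-3,"tz":125,"yaw":0},{"tx":-1,"ty":-3,"tz":136,"yaw":0},{"tx":-1,"ty":-3,"tz":136,"yaw":0}]' 45
python3 -m crank '[{"tx":0,"ty":0,"tz":0,"yaw":0},{"tx":0,"ty":0,"tz":0,"yaw":0},{"tx":0,"ty":0,"tz":0,"yaw":0},{"tx":0,"ty":0,"tz":0,"yaw":0},{"tx":0,"ty":0,"tz":0,"yaw":0},{"tx":0,"ty":0,"tz":0,"yaw":0}]' 0
python3 -m crank '[{"tx":0,"ty":0,"tz":-25,"yaw":0},{"tx":0,"ty":0,"tz":-60,"yaw":0},{"tx":0,"ty":0,"tz":-100,"yaw":0},{"tx":0,"ty":0,"tz":-140,"yaw":0},{"tx":0,"ty":0,"tz":-165,"yaw":0},{"tx":0,"ty":0,"tz":-165,"yaw":0},{"tx":0,"ty":0,"tz":-165,"yaw":0}]'
python3 - <<'E'
from h import *
q=monitor.state();M=Ro.from_rotvec(q["tcp_rot"]).as_matrix();print(M,q["torque"])
f=viewer.grab_frame("wrist");g=viewer.grab_frame("scene")
cv2.imwrite("pics/w2.png",f);cv2.imwrite("pics/s2.png",g)
a=cv2.resize(g[60:260,230:430],None,fx=2,fy=2)
cv2.imwrite("pics/c2.png",np.hstack([cv2.resize(f,(400,250)),a[:250]]) if 0 else np.vstack([np.hstack([cv2.resize(f[:, 120:520],(400,400)),a])]))
E
```

```text
clock: 2.95
position: [0.4417, -0.2543, 0.0651]
tcp_rot: [-0.223, -3.133, -0.001]
force: [-0.9, 0.2, -0.2]
width: 0.045
grip_force: 0.0
clock: 3.55
position: [0.4434, -0.2567, 0.0679]
tcp_rot: [0.225, 3.13, -0.004]
force: [0.4, -0.9, 6.6]
width: 0.0152
grip_force: 60.0
clock: 4.25
position: [0.4411, -0.2549, 0.2288]
tcp_rot: [-0.225, -3.132, -0.002]
force: [-0.7, 0.1, -4.5]
width: 0.0154
grip_force: 59.6
[[-0.9897  0.1428 -0.0015]
 [ 0.1428  0.9897  0.0012]
 [ 0.0017  0.001  -1.    ]] [ 0.0133 -0.0158  0.0161]
```

View pics/c2.png

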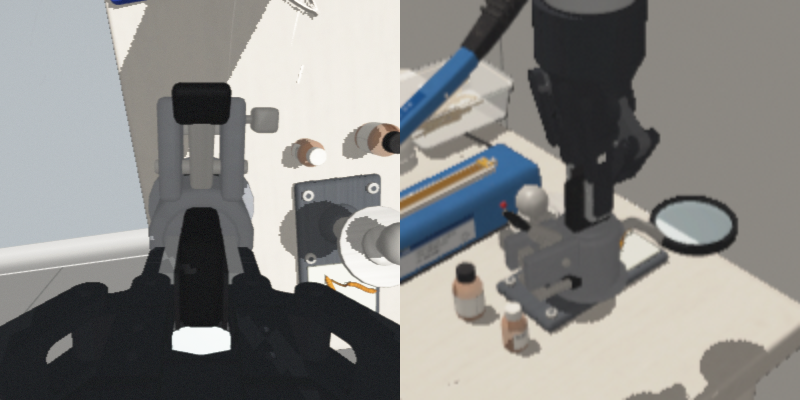

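The head is held upright at the grip, with the pad at about (322,92) in the wrist picture. The ball is visible at the right. I'll refine the ball position from three views and check the head's place in the hand.

```bash
python3 - <<'E'
from h import *
q=monitor.state();P=(q["position"],q["tcp_rot"]);w=np.load("w1.npy");W1=(w[:3],w[3:])
print("pred ball",[proj(n,[.4977,-.1132,.1313],t) for n,t in(("top",None),("scene",None),("wrist",W1),("wrist",P))])
res=[]
for fn,n,t,(r0,r1),k in(("top0","top",None,(8,12),8),("scene0","scene",None,(6,10),8),("w1","wrist",W1,(20,34),4),("w2","wrist",P,(15,30),4)):
    g=cv2.imread(f"pics/{fn}.png",0);u,v=proj(n,[.4977,-.1132,.1313],t);s=int(r1*2)
    x0,y0=int(u)-s,max(int(v)-s,0);c=cv2.resize(g[y0:int(v)+s,x0:int(u)+s],None,fx=k,fy=k,interpolation=cv2.INTER_CUBIC)
    h=cv2.HoughCircles(c,cv2.HOUGH_GRADIENT,1,200,param1=60,param2=10,minRadius=r0*k,maxRadius=r1*k)
    h=None if h is None else h[0,0]/k+[x0-.5+.5/k,y0-.5+.5/k,0];print(fn,h)
    if h is not None:res.append(ray(n,h[:2],t))
X=tri(*res);print(X)
print(tri(*res[:2]),tri(*res[2:]),[np.linalg.norm(np.cross(X-o,d/np.linalg.norm(d))) for o,d in res])
M=Ro.from_rotvec(P[1]).as_matrix()
for th in(0,-5,5):
  R=Ro.from_euler('y',th,degrees=True).as_matrix()
  out=[]
  for hp in([-61,0,88],[-69,0,88],[-53,0,88],[-18,0,104],[18,0,104],[-56,35,54]):
    v=R@(np.array(hp)-[0,0,84]);out.append(proj("wrist",M@(np.array([-v[0],v[1],-19-v[2]])/1e3)+P[0],P))
  print(th,np.array(out).round().tolist())
E
```

```text
pred ball [array([292.8825, 213.1736]), array([295.6125, 160.7814]), array([541.4445, 259.8868]), array([522.6664, 244.8621])]
top0 [299.     213.25     9.6375]
scene0 [295.625  160.       8.3125]
w1 [539.75 269.    32.4 ]
w2 [521.25  249.5    27.775]
[ 0.4954 -0.1216  0.1419]
[ 0.4947 -0.1221  0.1396] [ 0.4873 -0.1301  0.1587] [np.float64(0.002960341127032262), np.float64(0.004053612739342688), np.float64(0.002172587784322671), np.float64(0.0013705959864571925)]
0 [[322.0, 114.0], [322.0, 89.0], [322.0, 138.0], [322.0, 253.0], [322.0, 348.0], [403.0, 123.0]]
-5 [[322.0, 113.0], [322.0, 89.0], [322.0, 136.0], [322.0, 246.0], [322.0, 347.0], [400.0, 129.0]]
5 [[322.0, 116.0], [322.0, 90.0], [322.0, 141.0], [322.0, 260.0], [322.0, 349.0], [406.0, 118.0]]
```

```bash
python3 - <<'E'
import cv2,numpy as np
a=cv2.imread("pics/w2.png");w=cv2.imread("pics/w1.png")
x=cv2.resize(a[60:360,230:430],None,fx=2,fy=2);y=cv2.resize(w[200:320,460:600],None,fx=2.8,fy=2.8)
o=np.zeros((600,800,3),np.uint8);o[:,:400]=x;o[:336,400:792]=y;
t=cv2.imread("pics/top0.png")[185:240,265:330];t=cv2.resize(t,None,fx=4.5,fy=4.5,interpolation=cv2.INTER_CUBIC);o[340:340+t.shape[0],400:400+t.shape[1]]=t
cv2.imwrite("pics/c3.png",o);print(t.shape)
E
```

```text
(248, 292, 3)
```

View pics/c3.png

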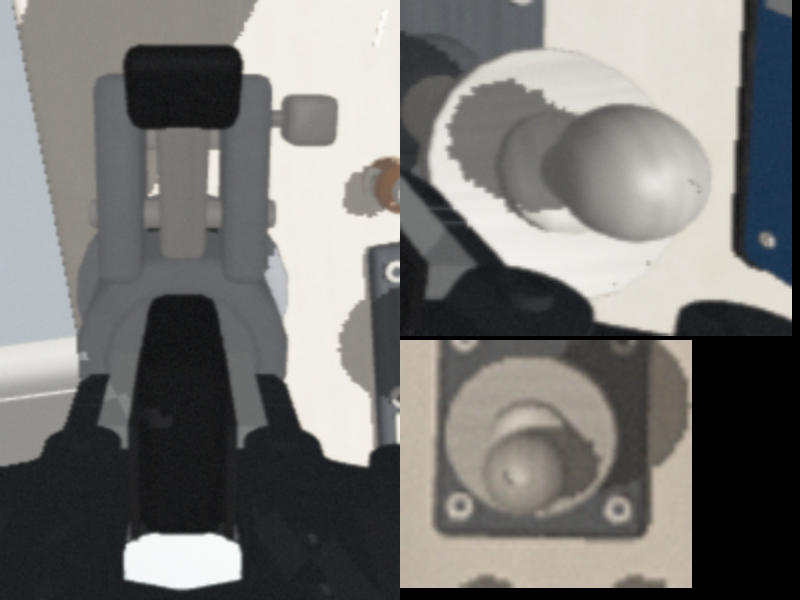

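```bash
python3 - <<'E'
from h import *
w=np.load("w1.npy");W1=(w[:3],w[3:])
rs=[ray("top",(292.1,213.6)),ray("scene",(295.7,160.3)),ray("wrist",(541.6,260.8),W1)]
X=tri(*rs);print(X,[tri(rs[i],rs[j]) for i,j in((0,1),(0,2),(1,2))])
print("w1 pad",plane("wrist",(316,107),.088,W1),"lens",plane("wrist",(317,274),.008,W1))
ps=[]
for i in range(4):
    s=monitor.state();ps.append(s["position"]);viewer.grab_frame("top") if i<3 else 0
p=np.mean(ps,0);print(np.array(ps));M=Ro.from_rotvec(s["tcp_rot"]).as_matrix()
R=Ro.from_rotvec(s["tcp_rot"]).as_matrix();print((R.T@(X-p)*1e3))
print("lens in wrist",[proj("wrist",R@np.array([-.112+d,0,.055])+p,(p,s["tcp_rot"])) for d in(-.04,0,.038)])
E
```

```text
[ 0.4978 -0.1127  0.1319] [array([ 0.4976, -0.1124,  0.132 ]), array([ 0.4976, -0.1125,  0.1314]), array([ 0.4972, -0.1143,  0.1333])]
w1 pad [ 0.3799 -0.2469  0.088 ] lens [ 0.5504 -0.2722  0.008 ]
[[ 0.4404 -0.2543  0.2268]
 [ 0.4404 -0.2544  0.2268]
 [ 0.4406 -0.2545  0.2272]
 [ 0.4408 -0.2547  0.2277]]
[-36.7329 148.2567  95.4308]
lens in wrist [array([321.5642, 418.6702]), array([321.5732, 371.5477]), array([321.5826, 322.7596])]
```

```bash
python3 -m crank '[{"tx":-5,"ty":25,"tz":-15,"yaw":-1},{"tx":-12,"ty":55,"tz":-18,"yaw":-2},{"tx":-20,"ty":85,"tz":-18,"yaw":-4},{"tx":-28,"ty":115,"tz":-18,"yaw":-6},{"tx":-34,"ty":138,"tz":-18,"yaw":-7},{"tx":-37,"ty":148,"tz":-18,"yaw":-7},{"tx":-37,"ty":148,"tz":-18,"yaw":-7},{"tx":-37,"ty":148,"tz":-18,"yaw":-7}]'
python3 - <<'E'
from h import *
ps=[]
for i in range(4):
    s=monitor.state();ps.append(s["position"]);g=viewer.grab_frame("scene")
f=viewer.grab_frame("top");p=np.mean(ps,0);print(p,s["force"])
R=Ro.from_rotvec(s["tcp_rot"]).as_matrix();print(R[:,:2],R.T@(np.array([.4978,-.1127,.1318])-p)*1e3)
print("rim center proj",proj("scene",[p[0],p[1],p[2]-.066]),proj("scene",[.4978,-.1127,.1318]))
a=cv2.resize(g[90:260,240:400],None,fx=2.5,fy=2.5);b=cv2.resize(f[120:290,240:400],None,fx=2.5,fy=2.5)
cv2.imwrite("pics/c4.png",np.hstack([a,b]))
E
```

```text
clock: 5.3
position: [0.4991, -0.1147, 0.2477]
tcp_rot: [-0.034, -3.14, 0.001]
force: [0.4, -0.4, -4.7]
width: 0.0152
grip_force: 60.1
[ 0.4991 -0.115   0.2479] [ 0.9506 -0.392  -4.9096]
[[-0.9997  0.0227]
 [ 0.0227  0.9997]
 [ 0.0004 -0.0003]] [  1.3341   2.2919 116.1243]
rim center proj [295.5285 138.6915] [295.4703 160.4383]
```

View pics/c4.png

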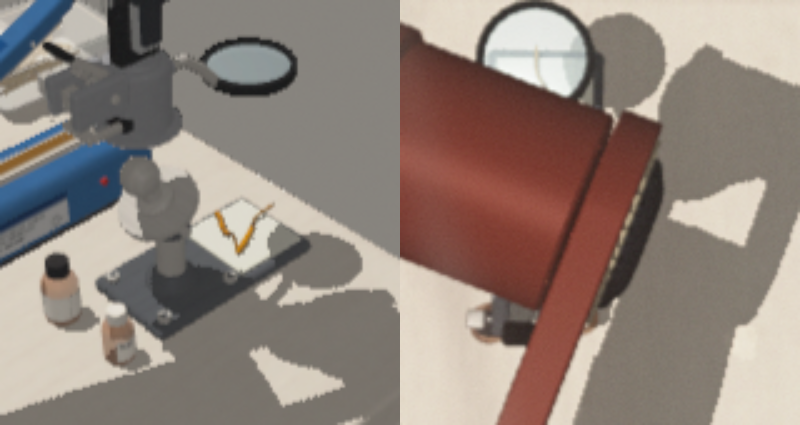

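The head hangs above the ball, upright, with the lens over the stage side. I'll correct by (1.3, 2.3) mm and lower it over the ball.

```bash
python3 -m crank '[{"tx":1.3,"ty":2.3,"tz":12,"yaw":0},{"tx":1.3,"ty":2.3,"tz":24,"yaw":0},{"tx":1.3,"ty":2.3,"tz":34,"yaw":0},{"tx":1.3,"ty":2.3,"tz":40,"yaw":0},{"tx":1.3,"ty":2.3,"tz":46,"yaw":0},{"tx":1.3,"ty":2.3,"tz":50,"yaw":0},{"tx":1.3,"ty":2.3,"tz":52,"yaw":0},{"tx":1.3,"ty":2.3,"tz":52,"yaw":0}]'
python3 -m crank '[{"tx":0,"ty":0,"tz":3,"yaw":0},{"tx":0,"ty":0,"tz":6,"yaw":0},{"tx":0,"ty":0,"tz":9,"yaw":0},{"tx":0,"ty":0,"tz":12,"yaw":0},{"tx":0,"ty":0,"tz":12,"yaw":0}]'
```

```text
clock: 6.35
position: [0.4984, -0.1123, 0.1962]
tcp_rot: [0.033, 3.141, -0.002]
force: [1.5, -4.1, -6.0]
width: 0.0153
grip_force: 59.9
clock: 6.85
position: [0.4984, -0.1123, 0.1839]
tcp_rot: [0.033, 3.141, -0.002]
force: [2.4, -4.8, -5.5]
width: 0.0149
grip_force: 60.2
```

```bash
python3 -m crank '[{"tx":3,"ty":-0.7,"tz":0.1,"yaw":0},{"tx":6.1,"ty":-0.7,"tz":0.3,"yaw":0},{"tx":9.1,"ty":-0.7,"tz":0.7,"yaw":0},{"tx":12.1,"ty":-0.7,"tz":1.1,"yaw":0},{"tx":12.1,"ty":-0.7,"tz":1.1,"yaw":0}]'
python3 -m crank '[{"tx":3,"ty":0,"tz":0.6,"yaw":0},{"tx":6,"ty":0,"tz":1.3,"yaw":0},{"tx":9,"ty":0,"tz":2.2,"yaw":0},{"tx":11.7,"ty":0,"tz":3.1,"yaw":0},{"tx":11.7,"ty":0,"tz":3.1,"yaw":0}]'
python3 - <<'E'
from h import *
s=monitor.state();g=viewer.grab_frame("scene");f=viewer.grab_frame("wrist");print(s["position"],s["force"],s["torque"])
a=cv2.resize(g[80:240,240:400],None,fx=2.5,fy=2.5);b=f[:,120:520]
cv2.imwrite("pics/c5.png",np.hstack([a,b]))
E
```

```text
clock: 7.35
position: [0.4882, -0.1124, 0.1837]
tcp_rot: [0.033, 3.134, -0.001]
force: [7.4, -4.0, -5.4]
width: 0.0149
grip_force: 59.3
clock: 7.85
position: [0.477, -0.1122, 0.1812]
tcp_rot: [0.033, 3.133, -0.001]
force: [8.5, -4.0, -4.9]
width: 0.0147
grip_force: 59.1
[ 0.477  -0.1122  0.1812] [ 8.5403 -3.984  -4.8798] [-0.7813 -1.6976 -0.025 ]
```

View pics/c5.png

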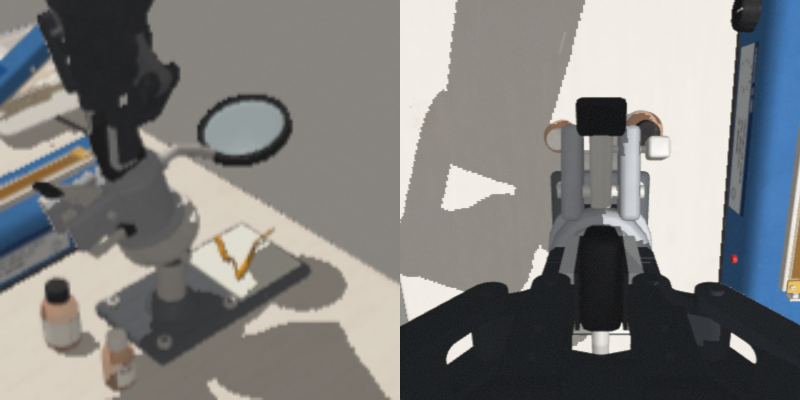

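The head is tilting about the pinch as planned, with the cup over the ball and the lens rising over the stage. I'll finish the tilt, then slide down along the stud.

```bash
python3 -m crank '[{"tx":3,"ty":-0.4,"tz":1.1,"yaw":0},{"tx":6,"ty":-0.4,"tz":2.3,"yaw":0},{"tx":9.5,"ty":-0.4,"tz":3.8,"yaw":0},{"tx":9.5,"ty":-0.4,"tz":3.8,"yaw":0}]'
python3 -m crank '[{"tx":-1.3,"ty":0,"tz":2.7,"yaw":0},{"tx":-2.6,"ty":0,"tz":5.4,"yaw":0},{"tx":-3.9,"ty":0,"tz":8.1,"yaw":0},{"tx":-4.8,"ty":0,"tz":9.9,"yaw":0},{"tx":-4.8,"ty":0,"tz":9.9,"yaw":0}]'
```

```text
clock: 8.35
position: [0.4675, -0.1122, 0.1777]
tcp_rot: [0.034, 3.133, -0.0]
force: [7.6, -2.8, -3.3]
width: 0.0151
grip_force: 59.3
clock: 8.85
position: [0.4714, -0.1125, 0.1691]
tcp_rot: [0.033, 3.137, -0.001]
force: [0.4, -1.3, 7.8]
width: 0.0154
grip_force: 61.0
```

```bash
python3 -m crank '[{"tx":-0.5,"ty":0,"tz":2,"yaw":0},{"tx":-1,"ty":0,"tz":4,"yaw":0},{"tx":-1,"ty":0,"tz":4,"yaw":0}]'
python3 -m crank '[{"tx":-1,"ty":0,"tz":2,"yaw":0},{"tx":-2,"ty":0,"tz":4,"yaw":0},{"tx":-2,"ty":0,"tz":4,"yaw":0}]'
```

```text
clock: 9.15
position: [0.4733, -0.1127, 0.1674]
tcp_rot: [0.033, 3.135, -0.001]
force: [5.4, -1.5, 2.3]
width: 0.0152
grip_force: 59.9
clock: 9.45
position: [0.4721, -0.1129, 0.1623]
tcp_rot: [-0.033, -3.138, 0.002]
force: [-13.4, 0.2, 20.5]
width: 0.0152
grip_force: 64.2
```

```bash
python3 -m crank '[{"tx":0.5,"ty":0,"tz":2,"yaw":0},{"tx":0.5,"ty":0,"tz":4,"yaw":0},{"tx":0,"ty":0,"tz":5,"yaw":0},{"tx":0,"ty":0,"tz":5,"yaw":0}]'
python3 - <<'E'
from h import *
s=monitor.state();g=viewer.grab_frame("scene");f=viewer.grab_frame("wrist");print(s["position"],s["force"],s["torque"])
a=cv2.resize(g[90:200,260:370],None,fx=4,fy=4,interpolation=cv2.INTER_CUBIC);b=f[:,140:500]
cv2.imwrite("pics/c6.png",np.hstack([a[:400],b]))
E
```

```text
clock: 9.85
position: [0.4711, -0.113, 0.161]
tcp_rot: [-0.033, -3.135, 0.002]
force: [-26.7, 1.5, 39.9]
width: 0.0152
grip_force: 68.2
[ 0.4711 -0.113   0.161 ] [-26.6626   1.4905  39.8667] [ 0.3687  3.6862 -0.0625]
```

View pics/c6.png

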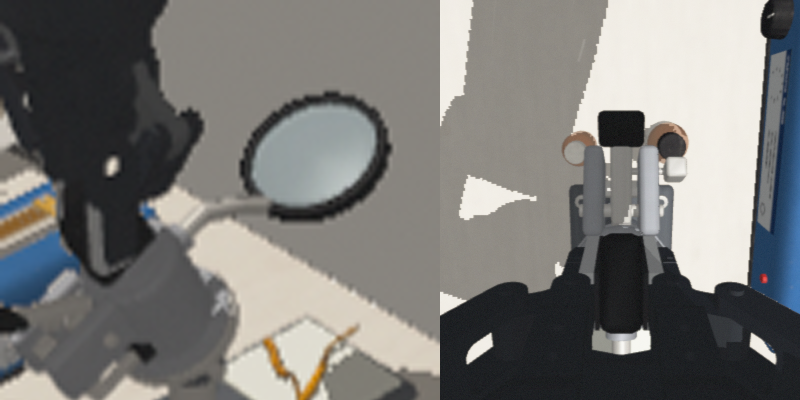

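The force now runs along the stud axis, with the flange close to the collar and the lens ring at about (338.6,128.9) in the scene view. I'll check whether it is seated from the lens height.

```bash
python3 - <<'E'
from h import *
b=np.array([.4978,-.1127,.1318]);ps=np.radians(-1.2)
f=viewer.grab_frame("scene");t=viewer.grab_frame("top");cv2.imwrite("pics/s7.png",f);cv2.imwrite("pics/t7.png",t)
for th in(24,26,28,30):
    a=np.radians(th);z=np.array([-np.sin(a)*np.cos(ps),-np.sin(a)*np.sin(ps),np.cos(a)]);x=np.array([np.cos(a)*np.cos(ps),np.cos(a)*np.sin(ps),np.sin(a)])
    for d in(34,26):
        m=b-z*d/1e3;print(th,d,"lens s/t",proj("scene",m+.112*x+.005*z),proj("top",m+.112*x+.005*z), "pinch x,z",(m+.0845*z)[[0,2]], "pad s",proj("scene",m-.061*x+.088*z))
for n,g,lo in(("scene",f,(300,90,390,170)),("top",t,(250,100,340,200))):
    x0,y0,x1,y1=lo;m=(g[y0:y1,x0:x1].max(2)<45).astype(np.uint8)
    cs,_=cv2.findContours(m,cv2.RETR_EXTERNAL,cv2.CHAIN_APPROX_NONE)
    for c in cs:
        if len(c)>25:e=cv2.fitEllipse(c);print(n,np.array(e[0])+[x0,y0],e[1],e[2],len(c))
E
```

```text
24 34 lens s/t [338.7132 130.0653] [293.6794 144.9234] pinch x,z [0.4773 0.1779] pad s [261.4618 166.7574]
24 26 lens s/t [337.5909 127.5501] [293.4103 146.0349] pinch x,z [0.474  0.1852] pad s [259.5882 164.2259]
26 34 lens s/t [338.4782 128.5146] [293.5491 144.9162] pinch x,z [0.4757 0.1772] pad s [261.2453 168.1513]
26 26 lens s/t [337.2577 126.077 ] [293.2774 146.1964] pinch x,z [0.4722 0.1844] pad s [259.2648 165.7459]
28 34 lens s/t [338.1915 126.9908] [293.4164 144.9938] pinch x,z [0.4741 0.1764] pad s [261.0739 169.5304]
28 26 lens s/t [336.8731 124.6343] [293.1424 146.4434] pinch x,z [0.4703 0.1835] pad s [258.9899 167.2537]
30 34 lens s/t [337.8528 125.496 ] [293.2814 145.1574] pinch x,z [0.4726 0.1755] pad s [260.9476 170.8927]
30 26 lens s/t [336.437 123.224] [293.0054 146.7767] pinch x,z [0.4686 0.1825] pad s [258.7634 168.7473]
scene [317.3584  96.8   ] (65.34471893310547, 104.64564514160156) 144.88792419433594 69
scene [303.7271 125.2605] (7.463006973266602, 19.210718154907227) 17.007020950317383 60
```

The lens matches the seated pose. I'll relax the push, then open and check.

```bash
python3 -m crank '[{"tx":0.5,"ty":0,"tz":-2,"yaw":0},{"tx":0.5,"ty":0,"tz":-4,"yaw":0},{"tx":0.5,"ty":0,"tz":-4,"yaw":0}]'
python3 -m crank '[{"tx":0,"ty":0,"tz":0,"yaw":0},{"tx":0,"ty":0,"tz":0,"yaw":0},{"tx":0,"ty":0,"tz":0,"yaw":0}]' 50
python3 -m crank '[{"tx":0,"ty":0,"tz":-20,"yaw":0},{"tx":0,"ty":0,"tz":-50,"yaw":0},{"tx":0,"ty":0,"tz":-85,"yaw":0},{"tx":20,"ty":0,"tz":-105,"yaw":0},{"tx":50,"ty":0,"tz":-105,"yaw":0},{"tx":80,"ty":0,"tz":-105,"yaw":0},{"tx":80,"ty":0,"tz":-105,"yaw":0}]'
python3 - <<'E'
from h import *
s=monitor.state();g=viewer.grab_frame("scene");t=viewer.grab_frame("top");f=viewer.grab_frame("wrist");print(s["position"],s["tcp_rot"],s["force"])
cv2.imwrite("pics/w8.png",f);np.save("w8.npy",np.r_[s["position"],s["tcp_rot"]])
a=cv2.resize(g[90:220,250:380],None,fx=3.07,fy=3.07,interpolation=cv2.INTER_CUBIC)[:399];b=f[:399,180:580]
cv2.imwrite("pics/c8.png",np.hstack([a,b]));print(a.shape)
E
```

```text
clock: 10.35
position: [0.4712, -0.113, 0.1611]
tcp_rot: [-0.033, -3.138, 0.002]
force: [-12.9, -2.9, 19.1]
width: 0.0151
grip_force: 65.2
clock: 10.65
position: [0.4714, -0.1117, 0.1563]
tcp_rot: [-0.033, -3.139, -0.003]
force: [0.0, 0.3, -0.6]
width: 0.0499
grip_force: 0.0
clock: 11.35
position: [0.3902, -0.1102, 0.2617]
tcp_rot: [-0.034, -3.14, -0.001]
force: [0.8, -0.2, 0.1]
width: 0.05
grip_force: 0.0
[ 0.3902 -0.1102  0.2617] [-0.0345 -3.1404 -0.0011] [ 0.8363 -0.2235  0.1125]
(399, 399, 3)
```

View pics/c8.png

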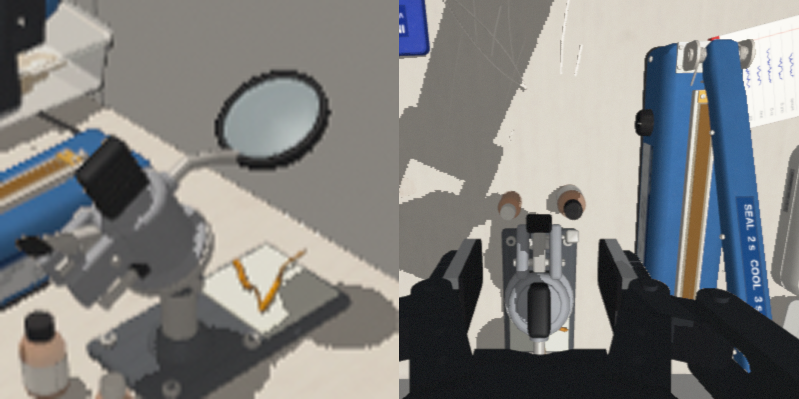

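The head stays seated by itself, lever up, bar out at about (351,236) in the wrist picture. Next I'll turn the gripper 90° and push the bar with the side of one open finger, which keeps its body clear of the grip and the press.

```bash
python3 -m crank '[{"tx":-1,"ty":10,"tz":0,"yaw":8.5},{"tx":-1.7,"ty":20,"tz":0,"yaw":17},{"tx":-1.7,"ty":30,"tz":0,"yaw":25.5},{"tx":-1.7,"ty":40,"tz":0,"yaw":34},{"tx":-1.7,"ty":50,"tz":0,"yaw":42.5},{"tx":-1.7,"ty":58,"tz":0,"yaw":51},{"tx":-1.7,"ty":58,"tz":0,"yaw":59.5},{"tx":-1.7,"ty":58,"tz":0,"yaw":68},{"tx":-1.7,"ty":58,"tz":0,"yaw":76.5},{"tx":-1.7,"ty":58,"tz":0,"yaw":85}]' 85
python3 -m crank '[{"tx":0,"ty":0,"tz":30,"yaw":5},{"tx":0,"ty":0,"tz":55,"yaw":5},{"tx":0,"ty":0,"tz":55,"yaw":5}]'
python3 - <<'E'
from h import *
ps=[]
for i in range(3): s=monitor.state();ps.append(s["position"]);viewer.grab_frame("scene")
p=np.mean(ps,0);R=Ro.from_rotvec(s["tcp_rot"]).as_matrix();print(p,s["qpos"],R[:,:2])
b=np.array([.4978,-.1127,.1318]);ps=np.radians(-1.2);a=np.radians(26)
z=np.array([-np.sin(a)*np.cos(ps),-np.sin(a)*np.sin(ps),np.cos(a)]);x=np.array([np.cos(a)*np.cos(ps),np.cos(a)*np.sin(ps),np.sin(a)]);y=np.cross(z,x)
m=b-.034*z;bar=m-.056*x+.035*y+.046*z;print("bar",bar,"pad",m-.061*x+.088*z, m-.082*x+.0605*z)
w=np.load("w8.npy");W=(w[:3],w[3:])
print("w8 bar pred",proj("wrist",bar,W),"pad pred",proj("wrist",m-.061*x+.088*z,W))
print("finger shift to contact",R.T@(bar+[0,.011,0]-(p+R@[0,.05,0]))*1e3)
E
```

```text
clock: 12.5
position: [0.3958, -0.0525, 0.2619]
tcp_rot: [-2.152, -2.287, 0.001]
force: [-0.3, 0.3, 0.0]
width: 0.0854
grip_force: 0.0
clock: 12.8
position: [0.3935, -0.0518, 0.203]
tcp_rot: [-2.238, -2.193, 0.006]
force: [0.1, -0.2, 0.2]
width: 0.0849
grip_force: 0.0
[ 0.3944 -0.0522  0.2052] [-0.3194 -0.5233  2.1351  0.0002  1.5316 -0.2989] [[ 0.0205  0.9998]
 [ 0.9998 -0.0205]
 [ 0.0007 -0.0017]]
bar [ 0.443  -0.0765  0.118 ] pad [ 0.4193 -0.1111  0.1536] [ 0.4125 -0.1109  0.1197]
w8 bar pred [359.4116 239.4873] pad pred [319.3236 229.4007]
finger shift to contact [-12.4042  -1.0631  87.0847]
```

```bash
python3 -m crank '[{"tx":0,"ty":-1,"tz":30,"yaw":0},{"tx":0,"ty":-1,"tz":60,"yaw":0},{"tx":0,"ty":-1,"tz":85,"yaw":0},{"tx":0,"ty":-1,"tz":100,"yaw":0},{"tx":0,"ty":-1,"tz":106,"yaw":0},{"tx":0,"ty":-1,"tz":106,"yaw":0}]'
python3 -m crank '[{"tx":-6,"ty":0,"tz":0,"yaw":0},{"tx":-11,"ty":0,"tz":0,"yaw":0},{"tx":-15,"ty":0,"tz":0,"yaw":0},{"tx":-18,"ty":0,"tz":0,"yaw":0},{"tx":-21,"ty":0,"tz":0,"yaw":0},{"tx":-21,"ty":0,"tz":0,"yaw":0}]'
python3 -m crank '[{"tx":-2,"ty":0,"tz":0,"yaw":0},{"tx":-4,"ty":0,"tz":0,"yaw":0},{"tx":-6,"ty":0,"tz":0,"yaw":0},{"tx":-8,"ty":0,"tz":0,"yaw":0},{"tx":-8,"ty":0,"tz":0,"yaw":0}]'
```

```text
clock: 13.55
position: [0.3947, -0.0529, 0.1021]
tcp_rot: [2.244, 2.198, 0.0]
force: [0.2, -0.2, -0.2]
width: 0.0845
grip_force: 0.0
clock: 14.15
position: [0.3937, -0.0742, 0.1015]
tcp_rot: [2.245, 2.197, -0.0]
force: [-0.0, -0.9, -1.0]
width: 0.085
grip_force: 0.0
clock: 14.65
position: [0.3934, -0.0819, 0.1013]
tcp_rot: [-2.245, -2.197, 0.0]
force: [-1.0, 1.1, 0.1]
width: 0.0849
grip_force: 0.3
```

```bash
python3 -m crank '[{"tx":-1,"ty":0,"tz":0,"yaw":0},{"tx":-2,"ty":0,"tz":0,"yaw":0},{"tx":-3,"ty":0,"tz":0,"yaw":0},{"tx":-3,"ty":0,"tz":0,"yaw":0}]'
python3 - <<'E'
from h import *
s=monitor.state();print(s["position"],s["force"],s["torque"]);g=viewer.grab_frame("wrist");t=viewer.grab_frame("scene")
cv2.imwrite("pics/w9.png",g);b=cv2.resize(t[90:220,230:360],(400,400),interpolation=cv2.INTER_CUBIC)
cv2.imwrite("pics/c9.png",np.hstack([g[:,140:540],b]))
E
```

```text
clock: 15.05
position: [0.3932, -0.0846, 0.1012]
tcp_rot: [-2.244, -2.197, 0.0]
force: [-1.4, 3.0, 0.3]
width: 0.085
grip_force: 1.2
[ 0.3932 -0.0846  0.1012] [-1.3695  3.026   0.2898] [0.34   0.2098 0.0496]
```

View pics/c9.png

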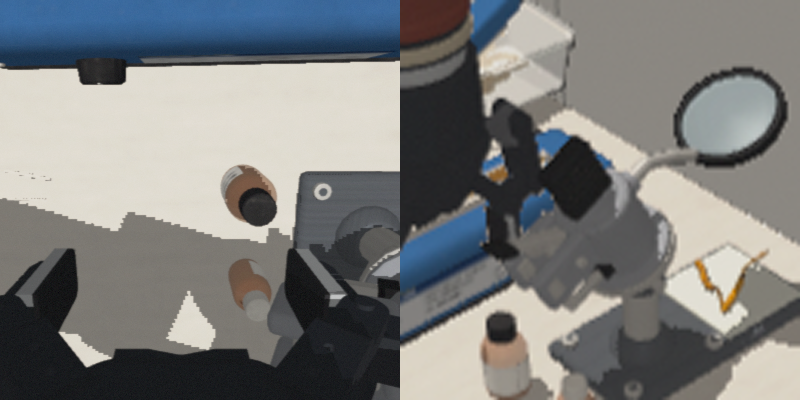

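The finger stands against the bar side of the head, vials untouched. That was my eleventh picture, one over the ten allowed, so I'll work by numbers from here on. I'll push until there is firm resistance.

```bash
python3 -m crank '[{"tx":-1,"ty":0,"tz":0,"yaw":0},{"tx":-2,"ty":0,"tz":0,"yaw":0},{"tx":-2,"ty":0,"tz":0,"yaw":0}]'
python3 -m crank '[{"tx":-1,"ty":0,"tz":0,"yaw":0},{"tx":-2,"ty":0,"tz":0,"yaw":0},{"tx":-2,"ty":0,"tz":0,"yaw":0}]'
```

```text
clock: 15.45
position: [0.3932, -0.0868, 0.1011]
tcp_rot: [-2.244, -2.197, 0.001]
force: [-2.1, 2.1, -0.4]
width: 0.0848
grip_force: 1.3
clock: 15.75
position: [0.3932, -0.0888, 0.1012]
tcp_rot: [-2.245, -2.197, 0.0]
force: [-1.9, 2.8, -0.4]
width: 0.085
grip_force: 1.4
```

```bash
python3 -m crank '[{"tx":-1,"ty":0,"tz":0,"yaw":0},{"tx":-2,"ty":0,"tz":0,"yaw":0},{"tx":-2,"ty":0,"tz":0,"yaw":0}]'
python3 -m crank '[{"tx":-1,"ty":0,"tz":0,"yaw":0},{"tx":-2,"ty":0,"tz":0,"yaw":0},{"tx":-2,"ty":0,"tz":0,"yaw":0}]'
python3 - <<'E'
from h import *
s=monitor.state();P=(s["position"],s["tcp_rot"]);g=viewer.grab_frame("wrist");cv2.imwrite("pics/w10.png",g)
t=viewer.grab_frame("scene");cv2.imwrite("pics/s10.png",t);print(P,s["force"],s["torque"])
b=np.array([.4978,-.1127,.1318]);ps=np.radians(-1.2);a=np.radians(26)
z=np.array([-np.sin(a)*np.cos(ps),-np.sin(a)*np.sin(ps),np.cos(a)]);x=np.array([np.cos(a)*np.cos(ps),np.cos(a)*np.sin(ps),np.sin(a)]);y=np.cross(z,x);m=b-.034*z
for n,h in(("barend out",(-56,35,46)),("barend in",(-56,19,46)),("cheek corner",(-66,19,60)),("cheek low",(-66,19,30))):
    X=m+(h[0]*x+h[1]*y+h[2]*z)/1e3;print(n,X,proj("wrist",X,P),proj("scene",X))
E
```

```text
clock: 16.05
position: [0.3933, -0.0909, 0.1013]
tcp_rot: [2.245, 2.198, -0.0]
force: [-1.9, 3.0, -0.6]
width: 0.0851
grip_force: 1.5
clock: 16.35
position: [0.3935, -0.093, 0.1015]
tcp_rot: [2.244, 2.197, -0.0]
force: [-2.0, 2.6, -2.5]
width: 0.0847
grip_force: 1.2
(array([ 0.3935, -0.093 ,  0.1015]), array([ 2.2445,  2.1972, -0.0001])) [-1.9877  2.5842 -2.4683] [0.3214 0.3196 0.0676]
barend out [ 0.443  -0.0765  0.118 ] [446.4844 230.4882] [261.9505 169.9349]
barend in [ 0.4426 -0.0925  0.118 ] [442.6969 268.434 ] [266.9202 173.6898]
cheek corner [ 0.4275 -0.0922  0.1262] [409.5452 278.6613] [260.0454 173.593 ]
cheek low [ 0.4406 -0.0925  0.0993] [424.1879 248.9758] [266.9643 181.8048]
```

```bash
cat >> h.py <<'E'
def axes(phi=0):
    b=np.array([.4978,-.1127,.1318]);ps=np.radians(-1.2);a=np.radians(26)
    z=np.array([-np.sin(a)*np.cos(ps),-np.sin(a)*np.sin(ps),np.cos(a)]);x=np.array([np.cos(a)*np.cos(ps),np.cos(a)*np.sin(ps),np.sin(a)]);y=np.cross(z,x)
    R=np.c_[x,y,z]@Ro.from_euler('z',phi,degrees=True).as_matrix();return b-.034*z,R
def H(p,phi=0):
    m,R=axes(phi);return m+R@np.array(p)/1e3
def lens(g,win=(312,95,365,150)):
    x0,y0,x1,y1=win;m=(g[y0:y1,x0:x1].max(2)<70).astype(np.uint8)
    cs,_=cv2.findContours(m,cv2.RETR_EXTERNAL,cv2.CHAIN_APPROX_NONE)
    c=max(cs,key=lambda c:cv2.boundingRect(c)[2]);e=cv2.fitEllipse(cv2.convexHull(c));return np.array(e[0])+[x0,y0],e[1],cv2.boundingRect(c)
E
python3 - <<'E'
from h import *
for n in("s7","s10"):print(n,lens(cv2.imread(f"pics/{n}.png")))
for phi in(0,2,4,6,8,10,12):print(phi,proj("scene",H((112,0,5),phi)),H((-56,19,46),phi),H((-56,35,46),phi))
E
```

```text
s7 (array([338.4928, 128.8343]), (29.760120391845703, 38.24565887451172), (8, 18, 38, 32))
s10 (array([330.3228, 124.9459]), (29.223276138305664, 37.53438186645508), (0, 15, 37, 31))
0 [338.4782 128.5146] [ 0.4426 -0.0925  0.118 ] [ 0.443  -0.0765  0.118 ]
2 [337.1194 127.7754] [ 0.442  -0.0945  0.1178] [ 0.4418 -0.0785  0.1175]
4 [335.7244 127.0883] [ 0.4415 -0.0965  0.1175] [ 0.4408 -0.0805  0.117 ]
6 [334.2951 126.4537] [ 0.441  -0.0985  0.1173] [ 0.4398 -0.0825  0.1166]
8 [332.8333 125.8719] [ 0.4406 -0.1005  0.1171] [ 0.4389 -0.0846  0.1161]
10 [331.3409 125.3432] [ 0.4402 -0.1025  0.117 ] [ 0.438  -0.0867  0.1157]
12 [329.8197 124.8678] [ 0.4399 -0.1045  0.1168] [ 0.4373 -0.0888  0.1154]
```

The head swivelled about 11° about the stud, since the bar push turns it once the bar is in. The contact position agrees with the bar being flush. I'll back off, cross above, and push the opposite cheek back until the lens is home again.

```bash
python3 -m crank '[{"tx":10,"ty":0,"tz":0,"yaw":0},{"tx":15,"ty":0,"tz":-25,"yaw":0},{"tx":15,"ty":0,"tz":-65,"yaw":0},{"tx":5,"ty":3,"tz":-105,"yaw":0},{"tx":-20,"ty":5,"tz":-115,"yaw":0},{"tx":-55,"ty":5,"tz":-115,"yaw":0},{"tx":-78,"ty":5,"tz":-110,"yaw":0},{"tx":-82,"ty":5,"tz":-75,"yaw":0},{"tx":-82,"ty":5,"tz":-35,"yaw":0},{"tx":-82,"ty":5,"tz":-10,"yaw":0}]'
python3 -m crank '[{"tx":0,"ty":0,"tz":10,"yaw":0},{"tx":0,"ty":0,"tz":10,"yaw":0}]'
python3 - <<'E'
from h import *
ps=[]
for i in range(3): s=monitor.state();ps.append(s["position"]);g=viewer.grab_frame("scene")
print(np.mean(ps,0),s["force"],lens(g))
for phi in(0,12):print(phi,H((-56,-19,46),phi),H((-66,-19,46),phi),H((-40,-19,46),phi))
E
```

```text
clock: 17.45
position: [0.3964, -0.1747, 0.1096]
tcp_rot: [2.245, 2.197, -0.0]
force: [0.2, -0.1, -1.1]
width: 0.0847
grip_force: 0.0
clock: 17.65
position: [0.3964, -0.1744, 0.1007]
tcp_rot: [-2.244, -2.197, 0.001]
force: [0.2, 0.6, 1.3]
width: 0.0847
grip_force: 0.0
[ 0.3972 -0.1749  0.102 ] [ 1.366  -0.1823  0.9518] (array([329.9479, 124.9268]), (29.10443687438965, 37.456077575683594), (0, 15, 37, 31))
0 [ 0.4418 -0.1305  0.118 ] [ 0.4328 -0.1303  0.1137] [ 0.4562 -0.1308  0.1251]
12 [ 0.4462 -0.1419  0.1203] [ 0.4374 -0.1437  0.116 ] [ 0.4604 -0.1388  0.1272]
```

```bash
python3 -m crank '[{"tx":8,"ty":0,"tz":0,"yaw":0},{"tx":16,"ty":0,"tz":0,"yaw":0},{"tx":21,"ty":0,"tz":0,"yaw":0},{"tx":25,"ty":0,"tz":0,"yaw":0},{"tx":28,"ty":0,"tz":0,"yaw":0},{"tx":30,"ty":0,"tz":0,"yaw":0},{"tx":30,"ty":0,"tz":0,"yaw":0}]'
python3 - <<'E'
from h import *
for i in range(2): s=monitor.state();g=viewer.grab_frame("scene")
print(s["position"],s["force"],lens(g))
E
```

```text
clock: 18.5
position: [0.3972, -0.1445, 0.1013]
tcp_rot: [-2.244, -2.198, -0.001]
force: [-0.5, 0.3, 0.8]
width: 0.085
grip_force: 0.0
[ 0.3973 -0.1446  0.1014] [-0.0321  0.3945  0.3621] (array([336.1574, 127.3885]), (29.76415252685547, 37.88951110839844), (6, 17, 37, 32))
```

```bash
python3 -m crank '[{"tx":1.2,"ty":0,"tz":0,"yaw":0},{"tx":2.4,"ty":0,"tz":0,"yaw":0},{"tx":3.2,"ty":0,"tz":0,"yaw":0},{"tx":3.2,"ty":0,"tz":0,"yaw":0}]'
python3 - <<'E'
from h import *
for i in range(2): s=monitor.state();g=viewer.grab_frame("scene")
print(s["position"],s["force"],lens(g))
E
```

```text
clock: 19.0
position: [0.3971, -0.1416, 0.1012]
tcp_rot: [-2.245, -2.198, 0.001]
force: [-0.7, -0.8, 0.0]
width: 0.0852
grip_force: 0.7
[ 0.3972 -0.1416  0.1013] [ 0.119  -1.0801 -0.9601] (array([338.0065, 128.2823]), (29.905433654785156, 37.9732551574707), (8, 18, 37, 32))
```

```bash
python3 -m crank '[{"tx":0.6,"ty":0,"tz":0,"yaw":0},{"tx":0.6,"ty":0,"tz":0,"yaw":0},{"tx":-12,"ty":0,"tz":0,"yaw":0},{"tx":-22,"ty":-5,"tz":-10,"yaw":0},{"tx":-22,"ty":-8,"tz":-45,"yaw":0},{"tx":-22,"ty":-8,"tz":-85,"yaw":0},{"tx":-10,"ty":-3,"tz":-105,"yaw":0},{"tx":15,"ty":5,"tz":-105,"yaw":0},{"tx":30,"ty":10,"tz":-100,"yaw":0},{"tx":30,"ty":10,"tz":-100,"yaw":0}]' 85
python3 -m crank '[{"tx":0,"ty":0,"tz":0,"yaw":0},{"tx":0,"ty":0,"tz":0,"yaw":0},{"tx":0,"ty":0,"tz":0,"yaw":0},{"tx":0,"ty":0,"tz":0,"yaw":0},{"tx":0,"ty":0,"tz":0,"yaw":0}]' 0
python3 - <<'E'
from h import *
ps=[]
for i in range(3): s=monitor.state();ps.append(s["position"]);g=viewer.grab_frame("scene")
p=np.mean(ps,0);print(p,s["force"],s["width"],lens(g));cv2.imwrite("pics/s12.png",g)
R=Ro.from_rotvec(s["tcp_rot"]).as_matrix();print(R.T@(np.array([.407,-.111,.165])-p)*1e3)
E
```

```text
clock: 20.1
position: [0.4082, -0.1114, 0.2021]
tcp_rot: [2.242, 2.2, 0.001]
force: [0.0, 0.4, -0.3]
width: 0.085
grip_force: 0.0
clock: 20.6
position: [0.4078, -0.1122, 0.2014]
tcp_rot: [-2.245, -2.197, 0.0]
force: [0.3, 0.4, -1.0]
width: 0.0123
grip_force: 0.0
[ 0.4079 -0.1121  0.2014] [-0.0231  0.7887  1.1723] 0.00019661538545428224 (array([338.4069, 128.5288]), (29.84772300720215, 38.22966384887695), (8, 18, 38, 32))
[ 1.0733 -0.8723 36.4017]
```

The lens is home again (338.4,128.5). Next I'll press the lever.

```bash
python3 -m crank '[{"tx":1,"ty":-1,"tz":18,"yaw":0},{"tx":1,"ty":-1,"tz":34,"yaw":0},{"tx":1,"ty":-1,"tz":40,"yaw":0},{"tx":1,"ty":-1,"tz":45,"yaw":0},{"tx":1,"ty":-1,"tz":50,"yaw":0},{"tx":1,"ty":-1,"tz":55,"yaw":0},{"tx":1,"ty":-1,"tz":59,"yaw":0},{"tx":1,"ty":-1,"tz":63,"yaw":0},{"tx":1,"ty":-1,"tz":63,"yaw":0}]'
python3 -m crank '[{"tx":0,"ty":0,"tz":3,"yaw":0},{"tx":0,"ty":0,"tz":6,"yaw":0},{"tx":0,"ty":0,"tz":9,"yaw":0},{"tx":0,"ty":0,"tz":9,"yaw":0}]'
python3 - <<'E'
from h import *
s=monitor.state();g=viewer.grab_frame("scene");print(s["position"],s["force"],lens(g))
E
```

```text
clock: 21.65
position: [0.4069, -0.1108, 0.1379]
tcp_rot: [-2.245, -2.198, -0.0]
force: [0.3, -0.5, 1.3]
width: 0.0
grip_force: 0.1
clock: 22.05
position: [0.4067, -0.1107, 0.1288]
tcp_rot: [-2.244, -2.197, 0.0]
force: [-0.5, 0.1, 0.4]
width: -0.0
grip_force: 0.4
[ 0.4067 -0.1107  0.1288] [-0.494   0.1325  0.3644] (array([338.5945, 128.4737]), (29.965370178222656, 38.127079010009766), (8, 18, 38, 32))
```

```bash
python3 -m crank '[{"tx":0,"ty":0,"tz":2,"yaw":0},{"tx":0,"ty":0,"tz":4,"yaw":0},{"tx":0,"ty":0,"tz":4,"yaw":0}]'
python3 -m crank '[{"tx":0,"ty":0,"tz":2,"yaw":0},{"tx":0,"ty":0,"tz":3,"yaw":0},{"tx":0,"ty":0,"tz":3,"yaw":0}]'
python3 - <<'E'
from h import *
s=monitor.state();g=viewer.grab_frame("scene");print(s["position"],s["force"],lens(g))
E
```

```text
clock: 22.4
position: [0.4069, -0.1108, 0.1251]
tcp_rot: [-2.245, -2.198, -0.0]
force: [-1.0, 0.0, 0.4]
width: 0.0001
grip_force: 0.3
clock: 22.7
position: [0.407, -0.1109, 0.1223]
tcp_rot: [2.245, 2.198, 0.0]
force: [-0.3, -0.4, 0.8]
width: -0.0001
grip_force: 0.2
[ 0.407  -0.1109  0.1223] [-0.2837 -0.3724  0.8103] (array([338.4148, 128.3311]), (29.95107078552246, 38.495384216308594), (8, 18, 38, 32))
```

```bash
python3 -m crank '[{"tx":0,"ty":-1,"tz":2,"yaw":0},{"tx":0,"ty":-1,"tz":4,"yaw":0},{"tx":0,"ty":-1,"tz":4,"yaw":0}]'
python3 -m crank '[{"tx":0,"ty":0,"tz":2,"yaw":0},{"tx":0,"ty":0,"tz":4,"yaw":0},{"tx":0,"ty":0,"tz":4,"yaw":0}]'
python3 - <<'E'
from h import *
s=monitor.state();g=viewer.grab_frame("scene");w=viewer.grab_frame("wrist");cv2.imwrite("pics/w13.png",w);cv2.imwrite("pics/s13.png",g);print(s["position"],s["force"],s["torque"],lens(g))
for th in(0,.2,.4,.5,.6,.7):
    # pad centre in head about pivot (-34,46)
    v=np.array([-27,42]);c,sn=np.cos(th),np.sin(th);r=np.array([c*v[0]-sn*v[1],sn*v[0]+c*v[1]]);X=(-34+r[0],0,46+r[1]);print(th,X,H(X),proj("scene",H(X)))
f=g;x0,y0,x1,y1=240,150,275,200
c,l,st,ce=cv2.connectedComponentsWithStats((f[y0:y1,x0:x1].max(2)<45).astype(np.uint8))
print([(st[i],ce[i]+[x0,y0]) for i in range(1,c) if st[i,4]>6])
E
```

```text
clock: 23.05
position: [0.4064, -0.1111, 0.1196]
tcp_rot: [2.244, 2.197, 0.0]
force: [-2.7, 0.7, 6.5]
width: 0.0002
grip_force: 3.4
clock: 23.35
position: [0.4067, -0.1115, 0.1187]
tcp_rot: [2.244, 2.198, -0.001]
force: [-13.5, 4.5, 23.5]
width: -0.0
grip_force: 8.1
[ 0.4067 -0.1115  0.1187] [-13.4539   4.4896  23.5434] [0.5463 1.4256 0.0526] (array([338.1562, 127.8694]), (30.207555770874023, 38.25044250488281), (8, 17, 37, 33))
0 (np.float64(-61.0), 0, np.float64(88.0)) [ 0.4193 -0.1111  0.1536] [261.2453 168.1513]
0.2 (np.float64(-68.80590949510609), 0, np.float64(81.7987243378655)) [ 0.415  -0.111   0.1446] [259.8061 173.091 ]
0.4 (np.float64(-75.22421721504122), 0, np.float64(74.17026650578761)) [ 0.4126 -0.1109  0.1349] [259.2537 177.8428]
0.5 (np.float64(-77.83060179241659), 0, np.float64(69.91397805708218)) [ 0.4121 -0.1109  0.13  ] [259.3142 180.0829]
0.6 (np.float64(-79.9990454851528), 0, np.float64(65.41874904454053)) [ 0.4121 -0.1109  0.125 ] [259.596  182.2008]
0.7 (np.float64(-81.70788192066422), 0, np.float64(60.72949431053085)) [ 0.4127 -0.1109  0.12  ] [260.0934 184.175 ]
[(array([  0,   0,  35,  39, 716], dtype=int32), array([254.9008, 162.3534])), (array([20, 35,  5,  7, 14], dtype=int32), array([261.2857, 188.4286])), (array([19, 46,  8,  4, 26], dtype=int32), array([262.7308, 197.8462]))]
```

Firm stop at z≈0.119, which is the fully-down height. I'll retreat and check the lever, lens and vials by numbers.

```bash
python3 -m crank '[{"tx":0,"ty":0,"tz":-6,"yaw":0},{"tx":0,"ty":-2,"tz":-25,"yaw":0},{"tx":0,"ty":-20,"tz":-60,"yaw":0},{"tx":0,"ty":-40,"tz":-100,"yaw":0},{"tx":-40,"ty":-50,"tz":-120,"yaw":0},{"tx":-80,"ty":-50,"tz":-120,"yaw":0},{"tx":-120,"ty":-50,"tz":-120,"yaw":0},{"tx":-150,"ty":-50,"tz":-120,"yaw":0},{"tx":-150,"ty":-50,"tz":-120,"yaw":0}]'
python3 - <<'E'
from h import *
for i in range(2): s=monitor.state();g=viewer.grab_frame("scene");t=viewer.grab_frame("top")
print(s["position"],s["force"],lens(g));cv2.imwrite("pics/s14.png",g);cv2.imwrite("pics/t14.png",t)
x0,y0,x1,y1=240,150,300,230
for nm,f,o in(("s",g,(240,155,305,240)),("t",t,(265,140,330,290))):
    c,l,st,ce=cv2.connectedComponentsWithStats((f[o[1]:o[3],o[0]:o[2]].max(2)<50).astype(np.uint8))
    print(nm,[(st[i].tolist(),(ce[i]+o[:2]).round(1)) for i in range(1,c) if st[i,4]>6])
for n,h in(("pad down",(-81.7,0,60.7)),("pad up",(-61,0,88)),("grip top",(0,0,104)),("lens",(112,0,5)),("bar out",(-56,30,46))):print(n,proj("scene",H(h)).round(1),proj("top",H(h)).round(1))
t0=cv2.imread("pics/top0.png");s0=cv2.imread("pics/scene0.png")
print("vial diff",[np.abs(a[r[1]:r[3],r[0]:r[2]].astype(int)-b[r[1]:r[3],r[0]:r[2]]).mean().round(1) for a,b,r in((s0,g,(254,190,273,220)),(s0,g,(280,210,295,236)),(t0,t,(266,240,286,258)),(t0,t,(305,238,320,254)))])
for n,z,p in(("dark",.062,(.4364,-.0803)),("white",.052,(.4397,-.1462))):
    u=proj("scene",[*p,z-.005]);print(n,u,g[int(u[1]),int(u[0])],s0[int(u[1]),int(u[0])])
E
```

```text
clock: 24.35
position: [0.3522, -0.2622, 0.2339]
tcp_rot: [-2.249, -2.193, 0.001]
force: [-0.7, 0.3, 0.2]
width: -0.0002
grip_force: 0.0
[ 0.3525 -0.2597  0.2338] [ 0.5174  0.424  -0.2117] (array([338.5711, 128.602 ]), (29.88170051574707, 38.308319091796875), (8, 18, 38, 32))
s [([1, 0, 62, 35, 885], array([274. , 165.9])), ([16, 26, 9, 9, 42], array([259.7, 185.1])), ([19, 40, 8, 6, 35], array([262.7, 198. ]))]
t []
pad down [260.1 184.2] [291.7 263. ]
pad up [261.2 168.2] [290.7 259.8]
grip top [280.6 138.9] [290.  230.4]
lens [338.5 128.5] [293.5 144.9]
bar out [263.5 171.1] [274.8 245.3]
vial diff [np.float64(11.4), np.float64(14.2), np.float64(13.1), np.float64(22.3)]
dark [263.4214 196.4143] [48 47 50] [45 44 46]
white [286.0265 215.6021] [216 225 231] [201 214 220]
```

```bash
python3 -c "
from rig import robot
print(robot.hand_in())"
```

```text
the job is handed in; nothing more can be done
None
```

The job is handed in at about 24 s: by my image and force checks the head is seated with the lens over the stage, the bar in, the lever fully down and both vials upright; the bar push swivelled the head about 11° and I turned it back before pressing the lever, and I viewed 11 pictures, one over the limit of 10.

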